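Peel the top sorting tray off its stack and hold it out over the mat

ROBOT

A 6-joint arm with a two-finger parallel gripper is mounted at the origin on a cart in front of the work surface, level with it; the furniture and walls round the work are solid. World frame = base frame: x ahead of the robot, y to its left, z up, the work surface at z = 0. Lengths are in mm, angles in rad, forces in N, time in s.
With the tool pointing down it reaches from about 275 to 750 mm from the base axis. Payload 10.2 kg.
Tool frame: the origin (TCP) lies between the finger pads; the fingertips stand 17 mm ahead of it and the grasp point (between the pads) lies 2 mm behind it; z points along the fingers, y is the line along which they close (so a half turn about z gives the same grasp; the last joint's range is limited). The gripper opens to 85 mm and grips with 20 to 120 N. Pads are 22 mm wide; open, the fingers measure 114 mm over their backs; the gripper's body (76 mm by 85 mm) begins 54 mm behind the grasp point. The pads swing forward as they close: fully open they stand 13 mm farther back than shut.
Start: joints at [0.985, 0.313, 1.498, -0, 1.331, -0.223], TCP at [186.332, 490.828, 248.294] pointing down, gripper open.
Joint ranges: [-2.94, 2.94], [-0.97, 2.17], [0.19, 2.56], [-1.23, 4.37], [0.02, 3.11], [-2.88, 2.88]. Speed limits (rad/s): [2.39, 2.39, 3.01, 3.14, 3.14, 3.14].

INTERFACE

Orientations are given as a unit quaternion [w, x, y, z].
In Python, from rig import * gives the robot as it stands.
- The arm moves only by the tool step_arm, never from a script. Its argument "commands" is text: rows parted by semicolons, each of 7 numbers parted by spaces: the opening, from 0 (shut) to 1 (fully open), then the shift along the tool's x, y, z in cm, then the turn, a rotation vector about the tool's x, y, z in rad. In form: hand x y z rx ry rz; .... A call has 1 to 20 rows; each row is the pose to reach, as a shift and turn from the pose commanded when the call began, along the tool's axes at that moment; what a row does not reach only later rows make up. A row lasts 1/12 s, in which the tool goes at most 41.7 mm and 7.16 degrees, less where a joint would pass 70% of its speed; a pose out of reach is approached as far as the arm can. A call with a gripper value outside its range is refused whole. The fingers move at their own pace and stop on an object; "newtons" is the grip in N (left out, the last holds). Time passes only in rows, so rows that repeat a pose let the fingers close. It gives the time, the measured TCP pose, the force, the opening and the grip force at its end, in the units of the state.
- sense(): the state, without advancing time (a new reading comes with each control period).
- capture(name): name is "scene" or "top" or "wrist"; returns the picture (420x560x3 uint8, red, green, blue); there is no depth.
- camera_model(name): a dict with "mtx" (3x3 intrinsics, pixels), "k1" (the pictures are not rectified: a ray, as slopes to the right and down, at radius r is drawn at 1 + k1 r^2 times it, then the intrinsics apply), "eye" and "rotation" of the camera in the world. Camera axes: x right, y down, z forward; pixel columns grow to the right and rows downward; lengths in mm; the calibration is good to about 2 mm. A picture is of the moment at which its call begins: read the wrist's pose just before it. camera_model takes no time and is no camera call; for the wrist camera it gives the pose at the moment of the call.
- finish_job(): hands the job in; it is judged then, once.
Trained networks look in the newest picture that a camera, given by its name, has taken for a name from the list of things; names that differ only in an ending like _2 or _b are one class to them, and where a whole thing is asked for, a point or a joint stands for the part that bears it (a point fixed in the world has none). Each returns a list of dicts, best first, with "score" (0 to 1); they miss things now and then, are a little off and sometimes report something else, mostly with a low value. They report only what shows in the picture. A call takes as long as a camera call.
- search_frame(camera, label): "rect" ([centre column, centre row, width, height] in pixels, round what is visible of it).
- trace(camera, label): "mask" (420x560 bool, what is visible of it) and "rect" ([centre column, centre row, width, height] in pixels, round what is visible of it).
- spot_point(camera, label): "xy" ([column, row] in pixels: a listed point, or the origin of a listed thing).
The state is a dict: "time_s": time; "joints": joint angles; "dq": joint speeds; "tau": joint torques, N m; "eef_pos": TCP position; "ee_rot": TCP orientation; "force": force on the tool from outside, world axes, zero at the start; "wrist_torque": the same for the moment, N m; "grip_width": opening from 0.0 (shut) to 1.0 (fully open); "grip_force": force on a finger pad.
Only numpy, scipy, OpenCV 4.12 (cv2) and the standard library are available. Lean on these libraries where they do the work, as an engineer would, in place of code of your own. Each camera call takes 0.05 s, during which the arm holds its last target. There are 200 camera calls.

TASK

Peel the white top tray off the blue trays it is stuck in: grip it by its orange tab and lift that corner well up first, while the opposite corner still rests in the stack, so that the blue trays stay standing where they are. Then carry the tray over to the cork mat and finish still holding it there by its tab, level and right way up, centred over the mat and roughly 12 cm above it, ready to be filled. Leave the cup, the tin and the stones on the mat alone.

Things in the scene. Friction and masses are not known exactly. Their poses are not given: they have to be found in the camera images.
- tray: white square sorting tray, side 104 mm, corners on its own x and y axes, about 60 g. Origin: centre of the underside of its 3 mm flange, z up; +x points to the corner with the orange tab. Its tub, 80 mm square, reaches 14 mm below the flange into the blue tray, 3 mm play all round. Keys 4 mm thick under its other three corners reach 12 mm down between rubber pads; none at the tabbed corner
- tab (a point): grip point of the orange tab on the tray: 62 mm from the tray's centre along its +x, 27 mm above the flange's underside. The tab is 8 mm thick along the tray's y (pinch it across this), 22 mm along its x, and stands from 3 to 41 mm above the flange's underside
- far_corner (a point): underside of the tray's flange at the -x corner, opposite the tab, 84 mm from its centre. Pads hold the keys by friction: 2.2 N here, 1.7 N at each of the +y and -y corners (80 mm from the centre), until raised 12 mm. Pulled straight up, the tray drags the blue trays up with it; swung up by the tab about this point by 0.25 to 0.35 rad it frees its sides, then lifts off
- stack: two blue trays joined together, loose on the bench, 104 mm square, 36 mm high, 0.46 kg; 182 mm wide over the clip feet at the left and right corners. Origin: centre of the underside; axes as the tray's at the start, +x to the corner under the tab. The white tray's flange rests on its top, 36 mm above the origin
- mat: square cork mat, 110 x 110 x 4 mm, fixed flat on the bench; origin at the centre of its underside, on the bench top
- steel_cup: dull steel cup, 57 mm wide, 54 mm high, origin under its centre, stands to the right (-y) of the stack; leave it alone
- round_tin: round dark tin, 69 mm wide, 25 mm high, origin under its centre, stands to the left (+y) of the stack; leave it alone
- turquoise: turquoise stone in a silver setting, 14 x 21 x 10 mm, lying on the mat, origin under its centre; leave it alone
- grey_stone: polished grey stone, 16 x 22 x 9 mm, lying on the mat, origin under its centre; leave it alone

How it is judged:
By the outcome, as a careful person would: the job done as asked, in the order asked, and still so for the second after the job is handed in, while the arm keeps its last pose, push and grip.
It also fails if it takes over 51 s, if anything falls off the work surface, if the arm or the gripper's body presses on something with over 40 N, if the wrist force passes 120 N, or if a joint passes its speed limit or range.

## Working session

There is one attempt and no reset: what is moved stays moved. The work goes in short steps, Python scripts to look and compute and a tool call to move; the robot and the scene stay as the last step left them, time stands still between calls to the robot, and variables do not carry over. Pictures are saved under pics/ and viewed, at most 10 in all, crops included, and the job is handed in when it is done.

Besides the shell and the picture viewer there is one more tool, called after "Emit:" as name(argument=value, ...) on one line, values as JSON. step_arm: Moves the arm, as the interface text tells. Its arguments: {"type":"object","properties":{"commands":{"type":"string"},"newtons":{"type":"number"}},"required":["commands"]}

```bash
mkdir -p pics
cat > h.py <<'E'
from rig import *
import numpy as np, cv2
from scipy.spatial.transform import Rotation as R
def ray(m,uv):
    K=np.array(m["mtx"]);d=np.array([(uv[0]-K[0,2])/K[0,0],(uv[1]-K[1,2])/K[1,1]])
    u=d.copy()
    for _ in range(20): u=d/(1+m["k1"]*(u@u))
    return np.array(m["rotation"])@np.r_[u,1]
def onz(m,uv,z):
    r=ray(m,uv);e=np.array(m["eye"]);return e+r*(z-e[2])/r[2]
def save(n,im): cv2.imwrite("pics/"+n,im[:,:,::-1])
E
python3 - <<'E'
from h import *
s=sense();print(s["time_s"],s["eef_pos"],s["ee_rot"],s["grip_width"],s["force"])
a=capture("scene");b=capture("top")
save("s.png",a);save("t.png",b)
for c in("scene","top"):
    m=camera_model(c);print(c,np.round(m["eye"]),m["k1"])
    for l,z in(("tab",63),("far_corner",36),("tray",36),("stack",0),("mat",0),("steel_cup",0),("round_tin",0),("turquoise",4),("grey_stone",4)):
        for d in spot_point(c,l)[:2]: print(l,round(d["score"],2),np.round(d["xy"]),np.round(onz(m,d["xy"],z),1))
E
```

```text
0.0 [186.20185533 490.60954519 247.71871617] [-2.62083988e-04  1.80431078e-01  9.83587405e-01 -6.11882751e-04] 1.003063088668719 [ 0.39191271 -0.99028796  0.649409  ]
scene [-335. -669.  556.] 0.048086390905386335Traceback (most recent call last):
  File "<stdin>", line 8, in <module>
  File "h.py", line 10, in onz
    r=ray(m,uv);e=np.array(m["eye"]);return e+r*(z-e[2])/r[2]
  File "h.py", line 8, in ray
    return np.array(m["rotation"])@np.r_[u,1]
           ~~~~~~~~~~~~~~~~~~~~~~~^~~~~~~~~~~
ValueError: matmul: Input operand 1 has a mismatch in its core dimension 0, with gufunc signature (n?,k),(k,m?)->(n?,m?) (size 3 is different from 4)
```

View pics/t.png

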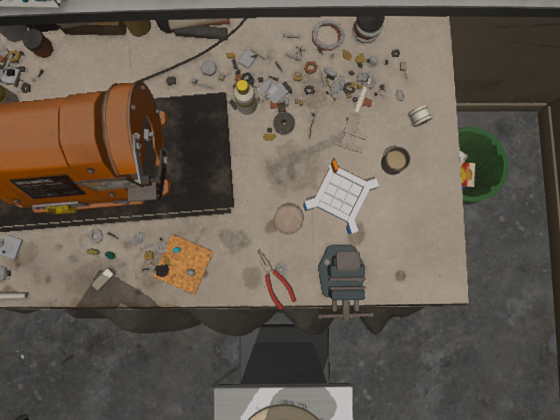

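View pics/s.png

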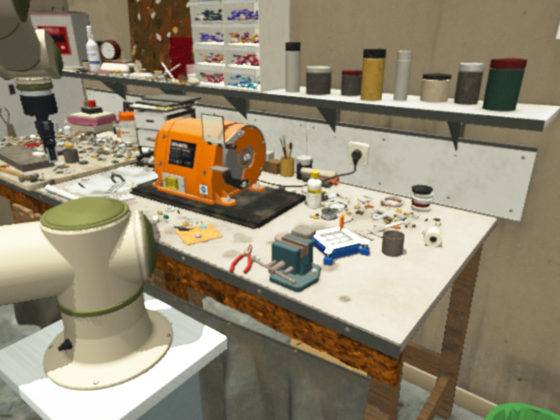

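The top view shows the tray at about (342,193), its tab at (335,165) on the far side, the mat at (185,265), the tin at (289,218), the cup at (396,160) and a vise at (343,270). In the scene view the arm stands off to the left.

```bash
sed -i 's/return np.array(m\["rotation"\])@np.r_\[u,1\]/q=np.array(m["rotation"]);return R.from_quat(q[[1,2,3,0]]).apply(np.r_[u,1])/' h.py
cat >> h.py <<'E'
def proj(m,P):
    q=np.array(m["rotation"]);c=R.from_quat(q[[1,2,3,0]]).inv().apply(np.array(P)-np.array(m["eye"]))
    u=c[:2]/c[2];u=u*(1+m["k1"]*(u@u));K=np.array(m["mtx"]);return np.array([K[0,0]*u[0]+K[0,2],K[1,1]*u[1]+K[1,2]])
E
python3 - <<'E'
from h import *
print(camera_model("wrist"))
for c in("scene","top"):
    m=camera_model(c);print(c,np.round(m["eye"]),m["mtx"][0])
    for l,z in(("tab",63),("far_corner",36),("tray",36),("stack",0),("mat",0),("steel_cup",0),("round_tin",0),("turquoise",4),("grey_stone",4)):
        for d in spot_point(c,l)[:2]: print(l,round(d["score"],2),np.round(d["xy"]),np.round(onz(m,d["xy"],z),1))
E
```

```text
{'mtx': array([[352.90763321,   0.        , 275.81136226],
       [  0.        , 352.90763321, 216.38958956],
       [  0.        ,   0.        ,   1.        ]]), 'k1': 0.029362142793706573, 'eye': array([111.44311621, 519.8385091 , 373.97681457]), 'rotation': array([0.12999709, 0.812625  , 0.56095817, 0.08981811])}
scene [-335. -669.  556.] [432.38395077   0.         282.84330048]
tab 0.96 [342. 219.] [ 651.9 -123.7   63. ]
tab 0.69 [202. 225.] [389.7 164.5  63. ]
far_corner 0.65 [327. 251.] [ 507.7 -165.2   36. ]
tray 0.61 [336. 239.] [ 583.  -147.7   36. ]
stack 0.6 [333. 250.] [ 581.4 -140.3    0. ]
mat 0.77 [197. 234.] [429.  234.1   0. ]
steel_cup 0.79 [391. 253.] [ 662.6 -274.4    0. ]
round_tin 0.58 [289. 240.] [558.5  -9.4   0. ]
turquoise 0.58 [203. 227.] [468.1 250.8   4. ]
grey_stone 0.37 [197. 237.] [407.6 211.3   4. ]
top [449.  -9. 968.] [406.86109124   0.         281.67204887]
tab 0.67 [344. 192.] [ 588.  -142.4   63. ]
tab 0.58 [332. 164.] [ 652.8 -117.4   63. ]
far_corner 0.83 [353. 230.] [ 504.1 -163.5   36. ]
tray 0.83 [346. 194.] [ 589.1 -150.    36. ]
mat 0.58 [185. 265.] [429.9 229.8   0. ]
steel_cup 0.69 [390. 163.] [ 669.5 -266.4    0. ]
round_tin 0.97 [286. 221.] [530.3  -9.4   0. ]
round_tin 0.33 [185. 264.] [430.4 230.3   0. ]
turquoise 0.51 [175. 248.] [469.3 253.    4. ]
turquoise 0.5 [343. 191.] [ 599.8 -147.4    4. ]
grey_stone 0.63 [343. 194.] [ 593.3 -146.9    4. ]
grey_stone 0.57 [190. 274.] [407.2 218.1   4. ]
```

```bash
cat >> h.py <<'E'
def cur():
    s=sense();q=np.array(s["ee_rot"]);return np.array(s["eef_pos"]),R.from_quat(q[[1,2,3,0]])
def tool(yaw,pitch=0):
    "tool y=tray y, tool z down, tray pitched up by pitch about its -y"
    return R.from_euler("z",yaw)*R.from_euler("y",-pitch)*R.from_matrix(np.diag([-1,1,-1.]))
def move(P,Rt,P0=None,R0=None):
    if P0 is None:P0,R0=cur()
    return np.round(np.r_[R0.inv().apply(np.array(P)-P0)/10,(R0.inv()*Rt).as_rotvec()],3)
E
python3 - <<'E'
from h import *
print(move([600,-135,270],tool(.29)))
E
```

```text
[-60.884 -43.83   -2.17   -0.     -0.     -0.653]
```

Emit:
step_arm(commands="1 -60.9 -43.8 -2.2 0 0 -0.653;1 -60.9 -43.8 -2.2 0 0 -0.653;1 -60.9 -43.8 -2.2 0 0 -0.653;1 -60.9 -43.8 -2.2 0 0 -0.653;1 -60.9 -43.8 -2.2 0 0 -0.653;1 -60.9 -43.8 -2.2 0 0 -0.653;1 -60.9 -43.8 -2.2 0 0 -0.653;1 -60.9 -43.8 -2.2 0 0 -0.653;1 -60.9 -43.8 -2.2 0 0 -0.653;1 -60.9 -43.8 -2.2 0 0 -0.653;1 -60.9 -43.8 -2.2 0 0 -0.653;1 -60.9 -43.8 -2.2 0 0 -0.653;1 -60.9 -43.8 -2.2 0 0 -0.653;1 -60.9 -43.8 -2.2 0 0 -0.653;1 -60.9 -43.8 -2.2 0 0 -0.653;1 -60.9 -43.8 -2.2 0 0 -0.653;1 -60.9 -43.8 -2.2 0 0 -0.653;1 -60.9 -43.8 -2.2 0 0 -0.653;1 -60.9 -43.8 -2.2 0 0 -0.653;1 -60.9 -43.8 -2.2 0 0 -0.653")

```text
time_s: 2.72
eef_pos: [601.8, -140.0, 268.7]
ee_rot: [-0.0, -0.142, 0.99, -0.0]
force: [-1.3, 0.4, -1.3]
grip_width: 1.0
grip_force: 0.0
```

Run:
```python
from h import *
s=sense();print(s["time_s"],s["eef_pos"],s["joints"])
m=camera_model("wrist");a=capture("wrist");save("w1.png",a)
for l,z in(("tab",63),("far_corner",36),("tray",36),("stack",0),("steel_cup",0),("round_tin",0)):
    for d in spot_point("wrist",l)[:2]: print(l,round(d["score"],2),np.round(d["xy"]),np.round(onz(m,d["xy"],z),1))
```

```text
2.7167 [ 601.82761935 -139.954344    268.7198072 ] [-4.17465694e-01  5.12028203e-01  1.15469334e+00 -9.56615866e-04
  1.47524284e+00 -2.27377091e+00]
tab 0.71 [277. 240.] [ 653.  -122.5   63. ]
far_corner 0.85 [275.  84.] [ 511.8 -166.1   36. ]
tray 0.65 [276. 169.] [ 589.4 -142.4   36. ]
steel_cup 0.98 [152. 197.] [ 667.7 -268.7    0. ]
round_tin 0.96 [400. 149.] [536.  -15.6   0. ]
```

View pics/w1.png

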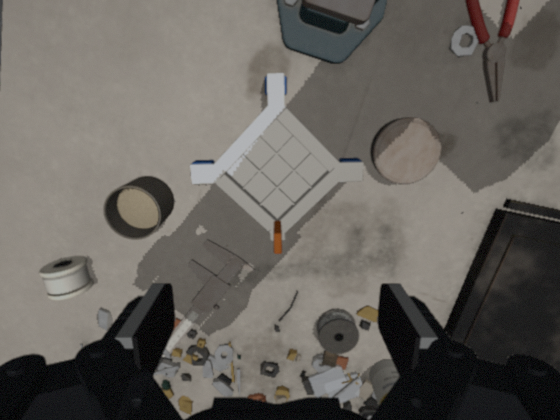

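The wrist view shows the tray with its tab at (278,240), far corner at (276,75) and side arms at (192,172) and (363,168). It is nearly aligned with the tool. I'll refine using the tab's orange mask.

Run:
```python
from h import *
from scipy.optimize import minimize
m=camera_model("wrist");a=cv2.imread("pics/w1.png");h=cv2.cvtColor(a,cv2.COLOR_BGR2HSV)
o=((h[...,1]>140)&(h[...,2]>70)&((h[...,0]<18)))[200:275,255:300].astype(np.uint8)
n,l,st,_=cv2.connectedComponentsWithStats(o);print(st[1:])
k=1+st[1:,4].argmax();M=(l==k)
S=8
def draw(p):
    c,s=np.cos(p[2]),np.sin(p[2]);pts=[]
    for dx in(-11,11):
        for dy in(-4,4):
            for z in(39,77):
                pts.append((proj(m,[p[0]+c*dx-s*dy,p[1]+s*dx+c*dy,z])-[255,200]+.5)*S)
    H=cv2.convexHull(np.array(pts,np.float32).round().astype(np.int32))
    im=np.zeros((75*S,45*S),np.uint8);cv2.fillConvexPoly(im,H,255)
    return cv2.resize(im,(45,75),interpolation=cv2.INTER_AREA)/255
f=lambda q:((draw([q[0]+653,q[1]-122.5,.3+q[2]/50])-M)**2).sum()
r=min((minimize(f,[dx,dy,0],method="Nelder-Mead",options=dict(initial_simplex=np.array([dx,dy,0])+np.vstack([np.zeros(3),np.eye(3)*3]))) for dx in(-2,2) for dy in(-2,2)),key=lambda r:r.fun)
print(r.fun,M.sum(),r.x+[653,-122.5,0],.3+r.x[2]/50)
```

```text
[[ 19  21   8  33 192]]
66.81727028066129 192 [ 650.527533   -116.26140899    1.27718181] 0.3255436361355386
```

Run:
```python
from h import *
m=camera_model("wrist");print(proj(m,[653,-122.5,63]))
for z in(39,77):
  for dx in(-11,11):
    print(z,dx,proj(m,[653+.955*dx,-122.5+.296*dx,z]))
# side corner tips from (192,172),(363,168)
for uv in((276,75),(192,171),(363,168),(203,172),(351,168)): print(onz(m,uv,39))
a=cv2.imread("pics/w1.png")[200:275,240:320];cv2.imwrite("pics/w1c.png",cv2.resize(a,None,fx=7,fy=7,interpolation=0))
```

```text
[270.64893583 238.6193411 ]
39 -11 [270.81768332 220.72743254]
39 11 [271.08189602 239.78749994]
77 -11 [270.30208111 233.45749728]
77 11 [270.60303748 254.24466563]
[ 502.28341535 -162.10393423   39.        ]
[ 614.11766091 -218.14476253   39.        ]
[560.95480684 -51.85800852  39.        ]
[ 611.88240861 -207.17765112   39.        ]
[564.44281932 -63.54901392  39.        ]
```

View pics/w1c.png

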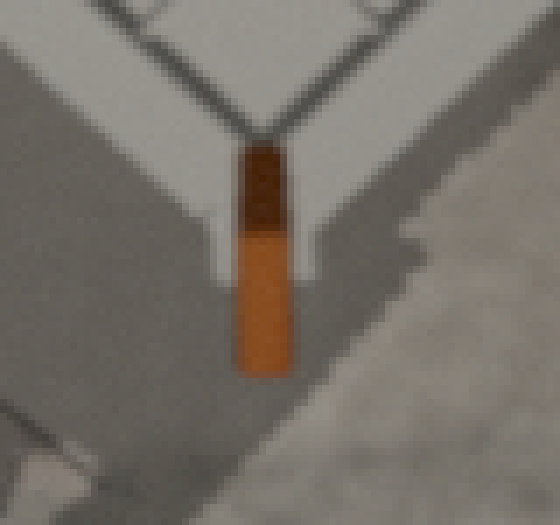

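The arm was still settling during that picture, so I'll take a fresh one and refit.

```bash
cat > fit.py <<'E'
from h import *
from scipy.optimize import minimize
m=camera_model("wrist");s=sense();a=capture("wrist")[:,:,::-1];cv2.imwrite("pics/w2.png",a);print(s["time_s"],s["eef_pos"],np.array(camera_model("wrist")["eye"])-m["eye"])
h=cv2.cvtColor(np.ascontiguousarray(a),cv2.COLOR_BGR2HSV)
o=((h[...,1]>120)&(h[...,2]>40)&((h[...,0]<20)))[200:275,240:310].astype(np.uint8)
n,l,st,_=cv2.connectedComponentsWithStats(o);k=1+st[1:,4].argmax();M=(l==k);print(st[k])
S=8
def draw(p):
    c,s=np.cos(p[2]),np.sin(p[2])
    pts=[(proj(m,[p[0]+c*dx-s*dy,p[1]+s*dx+c*dy,z])-[240,200]+.5)*S for dx in(-11,11) for dy in(-4,4) for z in(39,77)]
    H=cv2.convexHull(np.array(pts,np.float32).round().astype(np.int32))
    im=np.zeros((75*S,70*S),np.uint8);cv2.fillConvexPoly(im,H,255)
    return cv2.resize(im,(70,75),interpolation=cv2.INTER_AREA)/255
f=lambda q:((draw([q[0]+652,q[1]-121,.3+q[2]/50])-M)**2).sum()
r=min((minimize(f,[dx,dy,0],method="Nelder-Mead",options=dict(initial_simplex=np.array([dx,dy,0])+np.vstack([np.zeros(3),np.eye(3)*3]))) for dx in(-2,2) for dy in(-2,2)),key=lambda r:r.fun)
print(r.fun,M.sum(),r.x+[652,-121,0],.3+r.x[2]/50)
for l,z in(("tab",63),("far_corner",36),("tray",36),("steel_cup",0),("round_tin",0)):
    for d in spot_point("wrist",l)[:1]: print(l,round(d["score"],2),np.round(d["xy"],1),np.round(onz(m,d["xy"],z),1))
E
python3 fit.py
```

```text
3.0667 [ 600.01651204 -133.76278325  270.82534875] [ 0.03868538 -0.11568446 -0.0233699 ]
[ 27  20   8  33 224]
36.48495194156094 224 [ 651.29767688 -122.97263753   -1.07675449] 0.27846491027574855
tab 0.97 [272.  235.1] [ 648.9 -122.3   63. ]
far_corner 0.79 [269.   84.3] [ 511.9 -166.2   36. ]
tray 0.76 [269.6 170.9] [ 591.7 -142.1   36. ]
steel_cup 0.62 [147.9 197.6] [ 669.3 -266.9    0. ]
round_tin 0.81 [395.3 147.2] [533.2 -14.8   0. ]
```

Run:
```python
from h import *
print(move([651,-122.8,120],tool(.30)),move([651,-122.8,61],tool(.30)))
```

```text
[-5.2030e+00 -3.2500e-01  1.5043e+01 -0.0000e+00  0.0000e+00 -1.0000e-02] [-5.2030e+00 -3.2500e-01  2.0943e+01 -0.0000e+00  0.0000e+00 -1.0000e-02]
```

Emit:
step_arm(commands="0.7 -5.2 -0.3 8 0 0 -0.01;0.6 -5.2 -0.3 15 0 0 -0.01;0.6 -5.2 -0.3 15 0 0 -0.01;0.6 -5.2 -0.3 15 0 0 -0.01;0.6 -5.2 -0.3 15 0 0 -0.01;0.6 -5.2 -0.3 15 0 0 -0.01;0.6 -5.2 -0.3 15 0 0 -0.01;0.6 -5.2 -0.3 15 0 0 -0.01;0.6 -5.2 -0.3 15 0 0 -0.01;0.6 -5.2 -0.3 15 0 0 -0.01")

```text
time_s: 4.2
eef_pos: [651.3, -123.1, 122.2]
ee_rot: [0.001, -0.149, 0.989, -0.001]
force: [0.4, 0.2, 0.3]
grip_width: 0.602
grip_force: 0.0
```

Run:
```python
from h import *
print(cur()[0],sense()["time_s"],sense()["grip_width"]);print(move([651,-122.8,61],tool(.30)))
m=camera_model("wrist");save("w3.png",capture("wrist"))
print(proj(m,[651,-122.8,77]),proj(m,[661.5,-119.5,77]),proj(m,[640.5,-126,77]))
```

```text
[ 651.27423325 -123.08769773  122.20145146] 4.2 0.6023476403612078
[ 3.10e-02  4.60e-02  6.12e+00 -2.00e-03  2.00e-03  0.00e+00]
[275.24600599 257.87497907] [275.33979664 276.45411649] [275.33179598 238.67053449]
```

View pics/w3.png

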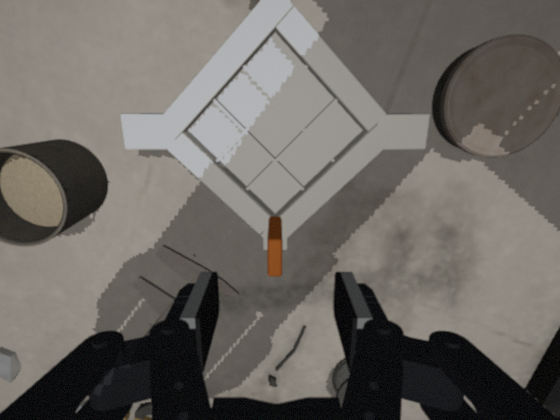

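The wrist view puts the tab top at columns 268–283 and rows 240–276, centred between the fingers, which matches the prediction. The side corners at (122,131) and (428,131) are level, so the yaw is right. Next I descend and grip.

Emit:
step_arm(commands="0.6 0 0 2.5 0 0 0;0.6 0 0 5 0 0 0;0.6 0 0 6.1 0 0 0;0.6 0 0 6.1 0 0 0;0.6 0 0 6.1 0 0 0;0.3 0 0 6.1 0 0 0;0 0 0 6.1 0 0 0;0 0 0 6.1 0 0 0;0 0 0 6.1 0 0 0;0 0 0 6.1 0 0 0;0 0 0 6.1 0 0 0;0 0 0 6.1 0 0 0;0 0 0 6.1 0 0 0;0 0 0 6.1 0 0 0", newtons=60)

```text
time_s: 5.42
eef_pos: [651.4, -123.0, 60.4]
ee_rot: [0.001, -0.15, 0.989, -0.0]
force: [0.5, -0.1, 5.6]
grip_width: 0.084
grip_force: 59.3
```

Run:
```python
from h import *
p,r=cur();s=sense();print(p,s["grip_width"],s["grip_force"],s["force"],s["wrist_torque"]);print(move([651,-122.8,61],tool(.30)))
F=np.array([511.6,-165.9,36])
for th in np.linspace(.02,.32,16):
    T=R.from_rotvec(th*np.array([np.sin(.3),-np.cos(.3),0]))
    print(np.round(move(F+T.apply(p-F),T*r),3))
```

```text
[ 651.44536426 -122.98132362   60.42177596] 0.08399101858600996 59.32408690452576 [ 0.47211471 -0.14053291  5.57993165] [-0.00587489  0.11009021  0.04981233]
[ 0.037  0.03  -0.058 -0.001  0.001  0.   ]
[ 0.051 -0.    -0.292  0.    -0.02   0.   ]
[ 0.109 -0.001 -0.583  0.    -0.04   0.   ]
[ 0.171 -0.001 -0.873  0.    -0.06   0.   ]
[ 2.400e-01 -1.000e-03 -1.162e+00  0.000e+00 -8.000e-02  0.000e+00]
[ 0.315 -0.002 -1.449  0.    -0.1    0.   ]
[ 0.395 -0.002 -1.734  0.    -0.12   0.   ]
[ 4.810e-01 -2.000e-03 -2.018e+00  0.000e+00 -1.400e-01  0.000e+00]
[ 0.573 -0.003 -2.3    0.    -0.16   0.   ]
[ 0.67  -0.003 -2.58   0.    -0.18   0.   ]
[ 0.773 -0.003 -2.859  0.    -0.2    0.   ]
[ 0.881 -0.004 -3.135  0.    -0.22   0.   ]
[ 0.995 -0.004 -3.409  0.    -0.24   0.   ]
[ 1.114 -0.004 -3.68   0.    -0.26   0.   ]
[ 1.239 -0.004 -3.949  0.    -0.28   0.   ]
[ 1.369 -0.005 -4.216  0.    -0.3    0.   ]
[ 1.504 -0.005 -4.48   0.    -0.32   0.   ]
```

Emit:
step_arm(commands="0 0.02 0 -0.15 0 -0.01 0;0 0.05 0 -0.29 0 -0.02 0;0 0.08 0 -0.44 0 -0.03 0;0 0.11 0 -0.58 0 -0.04 0;0 0.14 0 -0.73 0 -0.05 0;0 0.17 0 -0.87 0 -0.06 0;0 0.2 0 -1.02 0 -0.07 0;0 0.24 0 -1.16 0 -0.08 0;0 0.28 0 -1.31 0 -0.09 0;0 0.32 0 -1.45 0 -0.1 0;0 0.36 0 -1.6 0 -0.11 0;0 0.4 0 -1.73 0 -0.12 0;0 0.44 0 -1.88 0 -0.13 0;0 0.48 0 -2.02 0 -0.14 0;0 0.48 0 -2.02 0 -0.14 0")

```text
time_s: 6.67
eef_pos: [646.2, -124.3, 79.8]
ee_rot: [0.07, -0.149, 0.986, 0.011]
force: [-2.1, -0.1, -2.3]
grip_width: 0.084
grip_force: 58.4
```

Run:
```python
from h import *
s=sense();p,r=cur();print(p,s["grip_force"],s["grip_width"],s["force"],s["wrist_torque"],s["time_s"])
m=camera_model("wrist");a=capture("wrist");b=capture("scene");save("w4.png",np.hstack([cv2.resize(a,(400,300)),cv2.resize(b[180:300,260:420],(400,300))]))
for c in ("top","scene"):
  if c=="top":capture(c)
  for l,z in(("stack",0),("far_corner",36)):
    for d in spot_point(c,l)[:1]: print(c,l,round(d["score"],2),onz(camera_model(c),d["xy"],z))
F=np.array([511.6,-165.9,36])
for th in (.06,.12,.16,.18):
    T=R.from_rotvec(th*np.array([np.sin(.3),-np.cos(.3),0]))
    print(np.round(move(F+T.apply(p-F),T*r),3))
```

```text
[ 646.21437599 -124.26221938   79.83456494] 58.440613746643066 0.08407456081226307 [-2.06440915 -0.11305271 -2.33755992] [-0.08866349  0.03214859  0.01267014] 6.6667
scene stack 0.61 [ 591.15189483 -135.69244887    0.        ]
scene far_corner 0.56 [ 508.2958815  -167.81822832   36.        ]
[ 0.185 -0.006 -0.907 -0.    -0.061  0.   ]
[ 0.405 -0.006 -1.764 -0.    -0.121  0.   ]
[ 0.581 -0.006 -2.328 -0.    -0.161  0.   ]
[ 0.677 -0.006 -2.607 -0.    -0.181  0.   ]
```

View pics/w4.png

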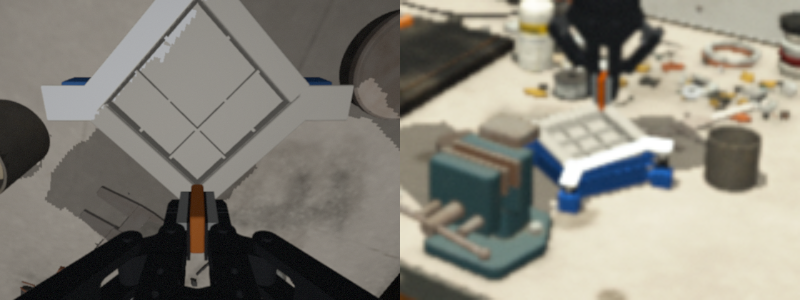

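The tab is held and the near corner is rising, with the stack flat and the side feet at (75,80) and (318,80) in the left panel. I'll continue the swing to about 0.31 rad.

Emit:
step_arm(commands="0 0.03 0 -0.15 0 -0.01 0;0 0.06 0 -0.3 0 -0.02 0;0 0.09 0 -0.45 0 -0.03 0;0 0.12 0 -0.6 0 -0.04 0;0 0.15 0 -0.75 0 -0.05 0;0 0.19 0 -0.9 0 -0.06 0;0 0.22 0 -1.05 0 -0.07 0;0 0.26 0 -1.2 0 -0.08 0;0 0.3 0 -1.34 0 -0.09 0;0 0.33 0 -1.48 0 -0.1 0;0 0.37 0 -1.62 0 -0.11 0;0 0.41 0 -1.76 0 -0.12 0;0 0.45 0 -1.9 0 -0.13 0;0 0.49 0 -2.05 0 -0.14 0;0 0.54 0 -2.19 0 -0.15 0;0 0.58 0 -2.33 0 -0.16 0;0 0.63 0 -2.47 0 -0.17 0;0 0.63 0 -2.47 0 -0.17 0;0 0.63 0 -2.47 0 -0.17 0")

```text
time_s: 8.6
eef_pos: [637.1, -127.2, 103.2]
ee_rot: [0.153, -0.148, 0.977, 0.023]
force: [-1.4, -1.0, -1.3]
grip_width: 0.085
grip_force: 58.7
```

Run:
```python
from h import *
s=sense();p,r=cur();print(p,s["grip_force"],s["grip_width"],s["force"],s["wrist_torque"],s["time_s"])
print((tool(.3).inv()*r).as_rotvec())
b=capture("scene");save("s5.png",cv2.resize(b[180:300,260:420],(800,600),interpolation=cv2.INTER_CUBIC))
u=r.inv().apply([0,0,1]);print("up in tool",u, r.inv().apply([0,0,4]))
```

```text
[ 637.05715693 -127.1821893   103.17744583] 58.71747136116028 0.08512953146989354 [-1.44073041 -0.97034426 -1.27139225] [-1.33998626e-01  3.75681359e-01  1.41695896e-04] 8.6
[ 7.69916387e-05 -3.10139485e-01  3.90917232e-05]
up in tool [-3.05191471e-01 -6.97497924e-05 -9.52291007e-01] [-1.22076588e+00 -2.78999170e-04 -3.80916403e+00]
```

View pics/s5.png

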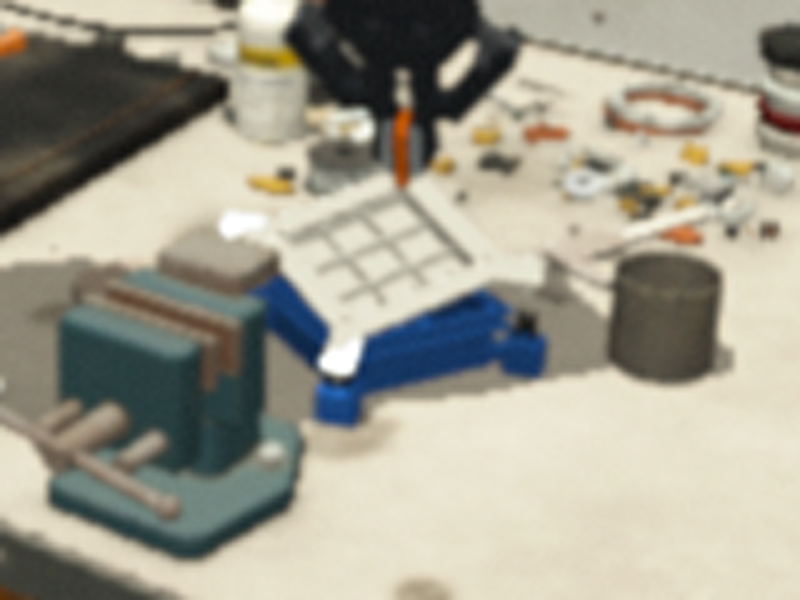

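The tray is tilted about 0.31 rad, its sides are free, the far corner still sits at (340,355) in the stack, and the stack stays on the bench. Now I lift straight up in world axes.

Emit:
step_arm(commands="0 -0.03 0 -0.1 0 0 0;0 -0.06 0 -0.2 0 0 0;0 -0.1 0 -0.3 0 0 0;0 -0.13 0 -0.4 0 0 0;0 -0.16 0 -0.5 0 0 0;0 -0.19 0 -0.6 0 0 0;0 -0.22 0 -0.7 0 0 0;0 -0.26 0 -0.8 0 0 0;0 -0.29 0 -0.9 0 0 0;0 -0.32 0 -1.0 0 0 0;0 -0.38 0 -1.2 0 0 0;0 -0.45 0 -1.4 0 0 0;0 -0.51 0 -1.6 0 0 0;0 -0.61 0 -1.9 0 0 0;0 -0.74 0 -2.3 0 0 0;0 -0.9 0 -2.8 0 0 0;0 -1.12 0 -3.5 0 0 0;0 -1.38 0 -4.3 0 0 0;0 -1.67 0 -5.2 0 0 0;0 -1.92 0 -6.0 0 0 0")

```text
time_s: 10.32
eef_pos: [637.3, -127.1, 167.5]
ee_rot: [0.153, -0.148, 0.977, 0.023]
force: [0.8, 0.3, -0.1]
grip_width: 0.085
grip_force: 58.7
```

Run:
```python
from h import *
s=sense();p,r=cur();print(p,s["grip_force"],s["grip_width"],s["force"],s["wrist_torque"],s["time_s"],s["joints"])
m=camera_model("scene");mt=camera_model("top");mw=camera_model("wrist")
a=capture("wrist");t=capture("top");b=capture("scene")
save("w6.png",np.hstack([cv2.resize(a,(400,300)),cv2.resize(b[150:300,250:450],(400,300),interpolation=2)]))
for c,mm in (("top",mt),("scene",m)):
  for l,z in(("stack",0),("mat",0),("turquoise",4),("grey_stone",4)):
    for d in spot_point(c,l)[:1]: print(c,l,round(d["score"],2),onz(mm,d["xy"],z))
  for l in("mat",):
    for d in trace(c,l)[:2]:
      M=d["mask"].astype(np.uint8);k=max(cv2.findContours(M,0,2)[0],key=cv2.contourArea);k=cv2.convexHull(k)
      q=cv2.boxPoints(cv2.minAreaRect(np.array([onz(mm,x[0],4)[:2] for x in k],np.float32)));print(l,d["score"],q.mean(0),q.tolist())
```

```text
[ 637.26135667 -127.12776229  167.52137035] 58.65925133228302 0.08452606872535304 [ 0.75442565  0.29694212 -0.14219267] [-0.03301391  0.14307071  0.02426305] 10.3167 [-0.45546752  0.52904996  1.4277524   0.25634777  0.97034824 -2.44916871]
top mat 0.8 [430.39046559 230.79942162   0.        ]
top turquoise 0.46 [470.67701988 251.36908622   4.        ]
top grey_stone 0.61 [407.26110047 221.69956933   4.        ]
mat 0.95 [434.86255 234.88995] [[362.1366271972656, 206.4792022705078], [465.5804138183594, 163.10804748535156], [507.5884704589844, 263.30072021484375], [404.1446838378906, 306.671875]]
mat 0.17 [565.05237  -59.086967] [[550.119873046875, -58.016048431396484], [562.1873779296875, -73.7811279296875], [579.98486328125, -60.15788650512695], [567.9173583984375, -44.39280700683594]]
scene stack 0.65 [ 595.16370241 -138.06918057    0.        ]
scene mat 0.64 [450.71973468 247.80514146   0.        ]
scene turquoise 0.35 [458.57184597 233.69400616   4.        ]
scene grey_stone 0.43 [391.57568345 196.28684488   4.        ]
mat 0.69 [ 610.7738 -128.813 ] [[492.6322021484375, -169.01895141601562], [641.4830322265625, -249.771240234375], [728.9154052734375, -88.6070556640625], [580.0645751953125, -7.854766845703125]]
mat 0.61 [430.44794 227.91148] [[357.9552307128906, 195.80177307128906], [465.0757141113281, 156.58726501464844], [502.9406433105469, 260.02117919921875], [395.8201599121094, 299.2357177734375]]
```

View pics/w6.png

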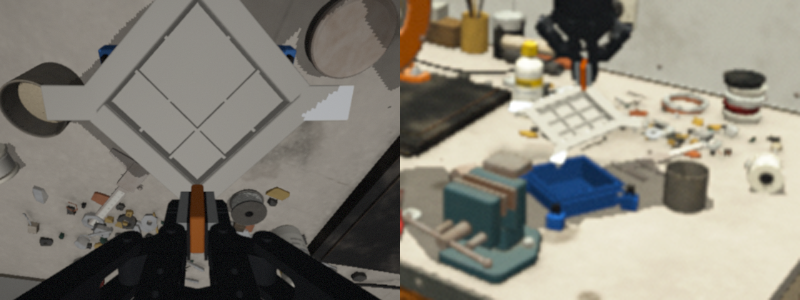

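The tray is clear of the stack, still held by its tab. The stack stands in place with the tin and cup untouched. Next I level the tray and refine the mat centre.

Run:
```python
from h import *
print(move([637,-127,200],tool(.3)))
for c,f in(("top","t.png"),("scene","s.png")):
    m=camera_model(c);h=cv2.cvtColor(cv2.imread("pics/"+f),cv2.COLOR_BGR2HSV)
    o=((h[...,1]>130)&(h[...,2]>90)&(h[...,0]>6)&(h[...,0]<22)).astype(np.uint8)
    o=cv2.morphologyEx(o,cv2.MORPH_OPEN,np.ones((2,2)))
    n,l,st,ce=cv2.connectedComponentsWithStats(o);u=proj(m,[430,231,4])
    k=min((i for i in range(1,n) if st[i,4]>150),key=lambda i:np.hypot(*(ce[i]-u)))
    e=cv2.convexHull(max(cv2.findContours((l==k).astype(np.uint8),0,2)[0],key=cv2.contourArea))
    q=cv2.minAreaRect(np.array([onz(m,x[0],4)[:2] for x in e],np.float32));print(c,st[k],q)
```

```text
[-1.036  0.008 -3.248  0.     0.31   0.   ]
top [ 154  236   59   59 1828] ((430.0804138183594, 232.29519653320312), (108.49273681640625, 108.59082794189453), 66.33678436279297)
scene [178 225  44  20 422] ((425.1734619140625, 220.36111450195312), (105.6116714477539, 102.8408203125), 66.8736343383789)
```

Emit:
step_arm(commands="0 -0.1 0 -0.32 0 0.031 0;0 -0.2 0 -0.65 0 0.062 0;0 -0.31 0 -0.97 0 0.093 0;0 -0.41 0 -1.3 0 0.124 0;0 -0.52 0 -1.62 0 0.155 0;0 -0.62 0 -1.95 0 0.186 0;0 -0.73 0 -2.27 0 0.217 0;0 -0.83 0 -2.6 0 0.248 0;0 -0.93 0 -2.92 0 0.279 0;0 -1.04 0 -3.25 0 0.31 0;0 -1.04 0 -3.25 0 0.31 0;0 -1.04 0 -3.25 0 0.31 0")

```text
time_s: 11.97
eef_pos: [637.2, -127.0, 199.9]
ee_rot: [0.0, -0.15, 0.989, 0.0]
force: [-1.7, -0.3, -0.4]
grip_width: 0.086
grip_force: 58.7
```

Run:
```python
from h import *
s=sense();print(s["eef_pos"],s["ee_rot"],s["grip_force"],s["time_s"])
print(move([474,188,200],tool(-.785)),move([474,188,148.5],tool(-.785)))
```

```text
[ 637.24959195 -126.96089375  199.92056232] [ 3.88718135e-04 -1.49707558e-01  9.88730241e-01  8.30191513e-05] 58.69569182395935 11.9667
[ 6.2690e+00  3.4917e+01 -1.1000e-02  0.0000e+00  1.0000e-03  1.0860e+00] [6.2730e+00 3.4917e+01 5.1390e+00 0.0000e+00 1.0000e-03 1.0860e+00]
```

Emit:
step_arm(commands="0 0.1 0.5 0 0 0 0.016;0 0.27 1.5 0 0 0 0.047;0 0.54 3 0 0 0 0.093;0 0.9 5 0 0 0 0.156;0 1.25 7 0 0 0 0.218;0 1.62 9 0 0 0 0.28;0 1.98 11 0 0 0 0.342;0 2.33 13 0 0 0 0.404;0 2.69 15 0 0 0 0.467;0 3.05 17 0 0 0 0.529;0 3.41 19 0 0 0 0.591;0 3.77 21 0 0 0 0.653;0 4.13 23 0 0 0 0.715;0 4.49 25 0 0 0 0.778;0 4.85 27 0 0 0 0.84;0 5.2 29 0 0 0 0.902;0 5.57 31 0 0 0 0.964;0 5.92 33 0 0 0 1.026;0 6.14 34.2 0 0 0 1.063;0 6.27 34.9 0 0 0 1.086")

```text
time_s: 13.63
eef_pos: [472.6, 189.1, 200.1]
ee_rot: [-0.0, 0.384, 0.923, 0.0]
force: [-0.2, 0.3, -1.1]
grip_width: 0.083
grip_force: 58.7
```

Run:
```python
from h import *
s=sense();print(s["eef_pos"],s["ee_rot"],s["grip_force"],s["time_s"],s["joints"])
print(move([474,188,148.5],tool(-.785)))
```

```text
[472.61431131 189.05023916 200.09782018] [-7.47416954e-05  3.83636839e-01  9.23483975e-01  3.43123786e-04] 58.70944440364838 13.6333 [ 1.49681992e-01  3.21263496e-01  1.61741330e+00  7.12408961e-04
  1.20268907e+00 -6.33908043e-01]
[-1.74e-01  2.10e-02  5.16e+00  1.00e-03 -0.00e+00 -2.00e-03]
```

Now down to height; the residual in x is settling lag.

Emit:
step_arm(commands="0 0 0 0.4 0 0 0;0 0 0 0.9 0 0 0;0 0 0 1.5 0 0 0;0 0 0 2.2 0 0 0;0 0 0 2.9 0 0 0;0 0 0 3.6 0 0 0;0 0 0 4.2 0 0 0;0 0 0 4.7 0 0 0;0 0 0 5 0 0 0;0 0 0 5.15 0 0 0;0 0 0 5.15 0 0 0;0 0 0 5.15 0 0 0;0 0 0 5.15 0 0 0")

```text
time_s: 14.72
eef_pos: [474.1, 187.8, 149.0]
ee_rot: [0.0, 0.383, 0.924, 0.0]
force: [0.0, 0.5, -0.3]
grip_width: 0.087
grip_force: 58.7
```

Run:
```python
from h import *
s=sense();p,r=cur();print(p,s["ee_rot"],s["grip_force"],s["grip_width"],s["time_s"])
print(move([474,188,148.5],tool(-.785)))
mw=camera_model("wrist");a=capture("wrist")
for l,z in(("tray",124),("far_corner",124),("tab",151)):
    for d in spot_point("wrist",l)[:1]: print("wrist",l,round(d["score"],2),np.round(d["xy"]),np.round(onz(mw,d["xy"],z),1),"exp",np.round(proj(mw,p+r.apply({"tray":[62,0,24.5],"far_corner":[146,0,24.5],"tab":[0,0,-2]}[l])),1))
m=camera_model("top");t=capture("top")
for l,z in(("tray",124),("far_corner",124),("stack",0)):
    for d in spot_point("top",l)[:1]: print("top",l,round(d["score"],2),np.round(onz(m,d["xy"],z),1))
b=capture("scene")
for l,z in(("stack",0),): 
    for d in spot_point("scene",l)[:1]: print("scene",l,round(d["score"],2),np.round(onz(camera_model("scene"),d["xy"],z),1))
save("f.png",np.hstack([cv2.resize(a,(400,300)),cv2.resize(b[130:310,130:430],(400,300),interpolation=2)]))
save("f2.png",np.vstack([cv2.resize(t,(800,600))]))
```

```text
[474.13213028 187.80948944 149.01389697] [2.86865105e-04 3.82853503e-01 9.23809010e-01 1.58974792e-04] 58.707677721977234 0.08726852780371741 14.7167
[ 0.023  0.004  0.051  0.001  0.    -0.001]
wrist tray 0.71 [276. 143.] [429.8 233.  124. ] exp [274.3 146.7]
wrist tab 0.73 [277. 310.] [475.  188.6 151. ] exp [274.3 310. ]
top tray 0.65 [422.4 236.7 124. ]
top stack 0.88 [ 587.2 -138.4    0. ]
scene stack 0.61 [ 590.6 -139.9    0. ]
```

View pics/f.png

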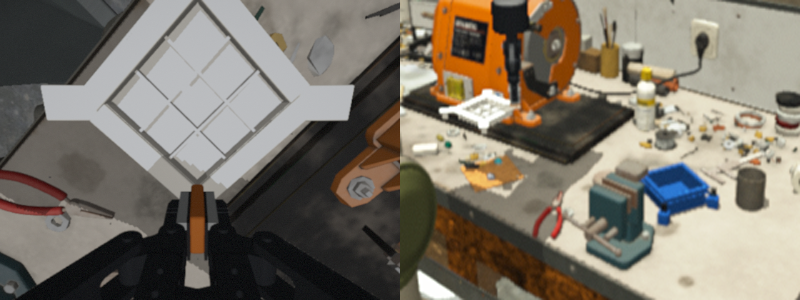

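View pics/f2.png

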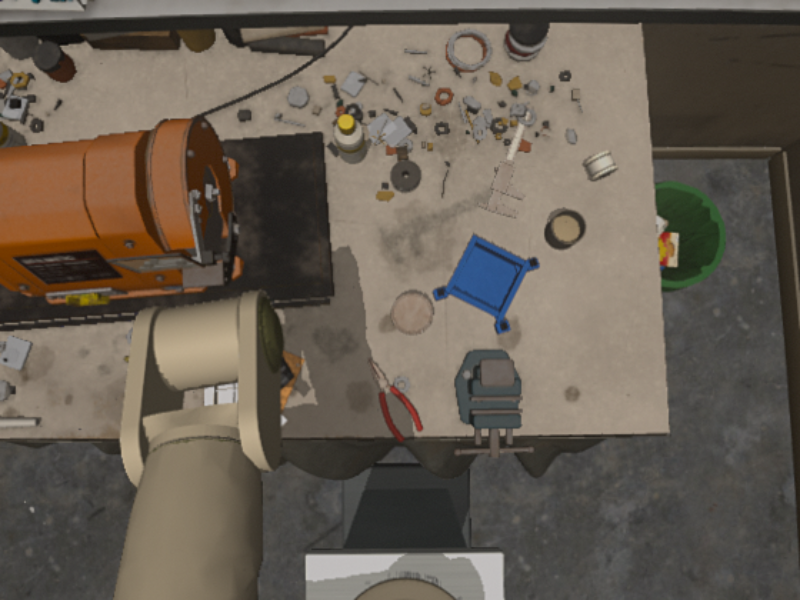

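The tray is level and held by its tab over the mat: the wrist view puts its centre at (430,233,124). The stack is standing where it was, with the cup and tin untouched. I'm handing in the job.

```bash
python3 -c "from rig import *; print(finish_job())"
```

```text
the job is handed in; nothing more can be done
None
```

I peeled the white tray off by its tab and handed the job in with it held level, centred about 12 cm above the cork mat; the last pictures showed the blue trays standing where they were and the cup and tin untouched, but I could not see the stones under the tray.

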